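# Tilt a pile of plates under the lip of a rack and close the keeper

## Robot

A 7-joint arm with a two-finger parallel gripper is mounted at the origin on a cart in front of the work surface, level with it; the furniture and walls round the work are solid. World frame = base frame: x ahead of the robot, y to its left, z up, the work surface at z = 0. Lengths are in m, angles in rad, forces in N, time in s.
With the tool pointing down it reaches from about 0.4 to 0.85 m from the base axis. Payload 10.4 kg.
Tool frame: the origin (TCP) lies midway between the tips of the shut fingers; the grasp point (between the pads) lies 19 mm behind it (r.grasp_offset is the distance from the TCP to the grasp point, in m); z points along the fingers, y is the line along which they close (so a half turn about z gives the same grasp; the last joint's range is limited). The gripper opens to 87 mm and grips with 3 to 60 N. Pads are 19 mm wide; open, the fingers measure 117 mm over their backs; the gripper's body (75 mm by 190 mm) begins 51 mm behind the grasp point.
Start: joints at [1.303, 0.332, -0.065, 1.46, 0.022, 1.35, -0.088], TCP at [0.151, -0.606, 0.223] pointing down, gripper open.
Joint ranges: [-2.6, 2.6], [-0.5, 2.12], [-1.47, 1.34], [0.16, 2.42], [-1.27, 4.41], [0.06, 2.06], [-2.6, 2.6]. Speed limits (rad/s): [2.22, 2.22, 2.79, 2.79, 3.14, 3.14, 3.14].

## Interface

Orientations are given as a unit quaternion [x, y, z, w].
In Python, from bench import r gives the robot as it stands.
- The arm moves only by the tool drive_tool, never from a script. Its argument "moves" is a list that holds one entry, the list of rows, each a list of 7 numbers: the shift along the tool's x, y, z in m, then the turn, a rotation vector about the tool's x, y, z in rad, then the opening, from 0 (shut) to 1 (fully open). In form: [[[tx, ty, tz, ax, ay, az, jaw], ...]]. A call has 1 to 10 rows; each row shifts and turns the commanded pose from where the row before left it, along the tool's axes as they then stand; what a row does not reach is not made up. A row lasts 1/10 s, in which the tool goes at most 50 mm and 8.59 degrees, less where a joint would pass 70% of its speed; a pose out of reach is approached as far as the arm can. A call is refused whole if a number of a shift passes 0.05 or a number of a turn 0.15, either way. A call with a gripper value outside its range is refused whole. The fingers move at their own pace and stop on an object; "squeeze" is the grip in N (left out, the last holds). Time passes only in rows, so rows that do not move let the fingers close. It gives the time, the measured TCP pose, the force, the opening and the grip force at its end, in the units of the state.
- r.read_state(): the state, without advancing time (a new reading comes with each control period).
- r.camera(name): name is "scene" or "top" or "wrist"; returns the picture (400x640x3 uint8, red, green, blue); there is no depth.
- r.camera_info(name): a dict with "mtx" (3x3 intrinsics, pixels), "rvec" (rotation vector, rad) and "tvec" (3), from world to camera coordinates, as OpenCV has them; the wrist camera has in their place "T_tool_cam" (4x4, takes a point from camera to tool coordinates, whose origin is the TCP and whose axes are the flange's). Camera axes: x right, y down, z forward; pixel columns grow to the right and rows downward; lengths in m; the calibration is good to about 2 mm. A picture is of the moment at which its call begins: read the wrist's pose just before it. camera_info takes no time and is no camera call.
- r.close_job(): hands the job in; it is judged then, once.
Trained networks look in the newest picture that a camera, given by its name, has taken for a name from the list of things; names that differ only in an ending like _2 or _b are one class to them, and where a whole thing is asked for, a point or a joint stands for the part that bears it (a point fixed in the world has none). Each returns a list of dicts, best first, with "conf" (0 to 1); they miss things now and then, are a little off and sometimes report something else, mostly with a low value. They report only what shows in the picture. A call takes as long as a camera call.
- r.find_in(camera, query): "bbox" ([left, top, right, bottom] in pixels, round what is visible of it).
- r.place_of(camera, query): "at" ([column, row] in pixels: a listed point, or the origin of a listed thing).
The state is a dict: "time": time; "joint_positions": joint angles; "joint_vel": joint speeds; "joint_torque": joint torques, N m; "ee_pos": TCP position; "eef_rot": TCP orientation; "ft_force": force on the tool from outside, world axes, zero at the start; "torque": the same for the moment, N m; "width": finger opening in m; "grip_force": force on a finger pad.
Only numpy, scipy, OpenCV 4.12 (cv2) and the standard library are available. Lean on these libraries where they do the work, as an engineer would, in place of code of your own. Each camera call takes 0.05 s, during which the arm holds its last target. There are 200 camera calls.

## Task

Pick up the pile of three aluminium plates all together and load it into the grey bench rack: tilt it so that one end goes in under the fixed lip, then let the other end down until the whole pile lies flat on the bottom of the pocket. Let go, then swing the rack's keeper bar fully over the pile so that it lies level. Leave the other things on the bench where they are.

Things in the scene. Friction and masses are not known exactly. Their poses are not given: they have to be found in the camera images.
- plate_0_c (a point): bare aluminium plate, 100 x 60 x 7 mm, square edges, 0.08 to 0.16 kg; the point is its centre, x along its length, y along its width, z up. Bottom plate of a loose pile of three equal plates, 21 mm high, flat on the bench, edges within 2.5 mm of each other. Grip across the 60 mm width at mid-length, so low that the pads bear on all three.
- plate_1_c (a point): bare aluminium plate, 100 x 60 x 7 mm, square edges, 0.08 to 0.16 kg; the point is its centre, x along its length, y along its width, z up. Middle plate of the pile.
- plate_2_c (a point): bare aluminium plate, 100 x 60 x 7 mm, square edges, 0.08 to 0.16 kg; the point is its centre, x along its length, y along its width, z up. Top plate of the pile; two dark spots 9 mm across mark its upper face.
- pocket (a point): Grey sheet-metal rack bolted to the bench: the middle of its pocket floor, 4 mm above the bench. z up, x along the pocket. Pocket 105 mm long (x), 64 mm wide (y). Lip wall at its -x end (far from the robot), split wall with keeper at +x. Side walls (5 mm thick, up to 26 mm high) only along the last 20 mm at each end; the middle 64 mm of both sides is open for the fingers.
- lip_edge (a point): Middle of the lower inner edge of the rack's fixed lip, 29 mm above the pocket floor. The lip is 4 mm thick and overhangs the pocket by 10 mm over its whole width, so a pile cannot go straight down. Tilted about 30 degrees with its +x end high, its low end passes under the lip while the other end is still above the wall.
- wall_top (a point): Middle of the top of the rack's +x wall, 44 mm above the pocket floor; the wall is 10 mm thick (x) and has a 22 mm wide gap in the middle, in which the keeper swings. Axes as for pocket.
- keeper (a joint): Hinge of the keeper bar, rad: 0 = upright; negative = leaning out, away from the pocket (starts at -0.45 to -0.7); 1.57 = its stop, bar level over the pocket, 2 mm above a pile that is home. Stays where it is left (friction: about 1 N at the cross-bar).
- keeper_grip (a point): Middle of the keeper's round steel cross-bar (10 mm diameter, 44 mm long, along the pocket's y), at the free end of a flat bar (16 mm wide, 8 mm thick), 62 mm from the pivot. Closed, it lies over the pile, 2.5 mm to the -x side of the pocket's middle and 28 mm above the pocket floor.
- keeper_pivot (a point): Pivot of the keeper, in the gap of the +x wall: 59.5 mm to the +x side of the pocket's middle, 28 mm above the pocket floor; its axis is the pocket's y. Axes as for pocket.
- block: Bystander: milled aluminium block 45 x 60 x 32 mm; origin under its centre.
- nut: Bystander: steel hexagon nut 22 x 26 x 12 mm; origin under its centre.
- spanner: Bystander: steel spanner 186 mm long, 8 mm high, lying in front; origin under its centre.
- flange: Bystander: round steel flange 64 mm across, 35 mm high; origin under its centre.
- vblock: Bystander: ground V block 50 x 60 x 40 mm, right of the rack; origin under its centre.

How it is judged:
On the way, in this order (a step that is already met when the one before it is completed fails the run):
1. the three plates are lifted together, one on the other, between the fingers (height (world z) of plate_0_c above 0.05 m and z of plate_1_c in the frame of plate_0_c between 0.005 and 0.009 m and z of plate_2_c in the frame of plate_0_c between 0.012 and 0.016 m and contact force between the fingers and plate_0 above 1 N and contact force between the fingers and plate_1 above 1 N and contact force between the fingers and plate_2 above 1 N), for 0.1 s.
2. the whole pile lies flat and home in the pocket, under the lip (x of plate_0_c in the frame of pocket between -0.005 and 0.005 m and y of plate_0_c in the frame of pocket between -0.0045 and 0.0045 m and z of plate_0_c in the frame of pocket between 0.001 and 0.006 m and angle between the z axis of each of plate_0_c, plate_1_c, plate_2_c and the z axis of pocket, either way round below 0.04 rad and x of plate_1_c in the frame of pocket between -0.005 and 0.005 m and y of plate_1_c in the frame of pocket between -0.0045 and 0.0045 m and z of plate_1_c in the frame of pocket between 0.008 and 0.013 m and x of plate_2_c in the frame of pocket between -0.005 and 0.005 m and y of plate_2_c in the frame of pocket between -0.0045 and 0.0045 m and z of plate_2_c in the frame of pocket between 0.015 and 0.02 m), for 0.2 s.
At the end, for the whole second after the job is handed in: all three plates lie one on the other, flat (within 0.04 rad) on the pocket floor: each within 5 mm of the pocket's middle along its length, 4.5 mm along its width and 2.5 mm of its height in the pile, at rest, and the keeper is swung fully over them (joint above 1.45) (all of step 2 and value of joint keeper above 1.45 rad and linear speed of each of plate_0, plate_1, plate_2 below 0.02 m/s); the robot touches nothing.
It fails at once if a tool or part lying about (alu block, nut, spanner, flange, V block) is shifted by more than 30 mm (distance of any of block, nut, spanner, flange, vblock from where it was at the start of the episode above 0.03 m).
It also fails if it takes over 62 s, if anything falls off the work surface, if the arm or the gripper's body presses on something with over 40 N, if the wrist force passes 120 N, or if a joint passes its speed limit or range.

## Working session

There is one attempt and no reset: what is moved stays moved. The work goes in short steps, Python scripts to look and compute and a tool call to move; the robot and the scene stay as the last step left them, time stands still between calls to the robot, and variables do not carry over. Pictures are saved under pics/ and viewed, at most 10 in all, crops included, and the job is handed in when it is done.

Besides the shell and the picture viewer there is one more tool, called after "Call:" by a JSON object that holds its "fn" and its "kwargs". drive_tool: Moves the arm, as the interface text tells. Its arguments: {"type":"object","properties":{"moves":{"type":"array"},"squeeze":{"type":"number"}},"required":["moves"]}

```bash
mkdir -p pics; ls; python3 - <<'E'
from bench import r
import cv2
s=r.read_state(); print({k:s[k] for k in('time','ee_pos','eef_rot','width')})
for c in('scene','top'):
    im=r.camera(c); cv2.imwrite(f'pics/{c}0.png',im[:,:,::-1])
    i=r.camera_info(c);print(c,i)
    for q in('plate_0_c','plate_2_c','pocket','lip_edge','wall_top','keeper_grip','keeper_pivot'):
        print(q,[( [round(v) for v in d['at']],round(d['conf'],2)) for d in r.place_of(c,q)[:2]])
print(r.camera_info('wrist'), r.grasp_offset)
E
```

```text
pics
{'time': 0.0, 'ee_pos': array([ 0.15138397, -0.60597952,  0.22175239]), 'eef_rot': array([ 9.92516863e-01,  1.22105504e-01, -1.07041966e-04, -7.14364358e-04]), 'width': 0.08711796707998161}
scene {'mtx': array([[405.59660096,   0.        , 322.0803876 ],
       [  0.        , 405.59660096, 202.86089342],
       [  0.        ,   0.        ,   1.        ]]), 'rvec': array([ 1.20658158, -2.38078957,  0.88301316]), 'tvec': array([0.44876386, 0.28421539, 0.7222949 ])}
plate_0_c []
plate_2_c [([287, 288], 0.89), ([223, 212], 0.63)]
pocket [([318, 196], 0.77)]
lip_edge [([304, 176], 0.56)]
wall_top [([329, 196], 0.93)]
keeper_grip [([341, 196], 0.61)]
keeper_pivot []
top {'mtx': array([[424.12176061,   0.        , 319.89841924],
       [  0.        , 424.12176061, 209.41239896],
       [  0.        ,   0.        ,   1.        ]]), 'rvec': array([ 2.2063144 , -2.16260358,  0.04041847]), 'tvec': array([0.16384789, 0.52321747, 1.03403022])}
plate_0_c []
plate_2_c [([251, 248], 0.63)]
pocket [([333, 181], 0.68), ([413, 155], 0.46)]
lip_edge [([336, 157], 0.56)]
wall_top [([334, 204], 0.78)]
keeper_grip [([250, 250], 0.7), ([333, 219], 0.67)]
keeper_pivot [([334, 199], 0.55)]
{'mtx': array([[331.4633742 ,   0.        , 317.29753072],
       [  0.        , 331.4633742 , 200.87832797],
       [  0.        ,   0.        ,   1.        ]]), 'T_tool_cam': array([[ 2.74094421e-04, -9.54227677e-01, -2.99081034e-01,
         8.16710024e-02],
       [ 9.99999249e-01,  6.18688544e-04, -1.05749105e-03,
        -1.64692799e-04],
       [ 1.19412524e-03, -2.99080519e-01,  9.54227131e-01,
        -1.61573339e-01],
       [ 0.00000000e+00,  0.00000000e+00,  0.00000000e+00,
         1.00000000e+00]])} 0.0187
```

View pics/scene0.png

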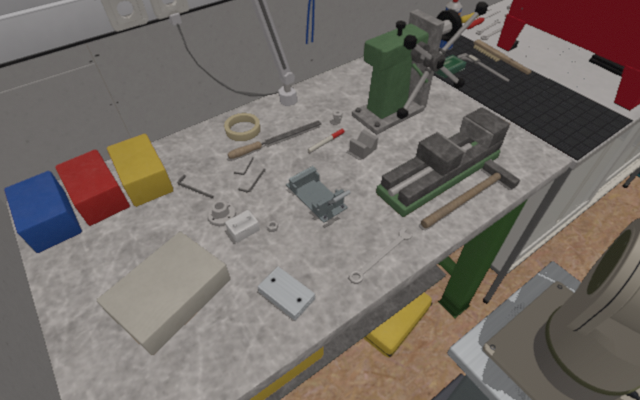

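View pics/top0.png

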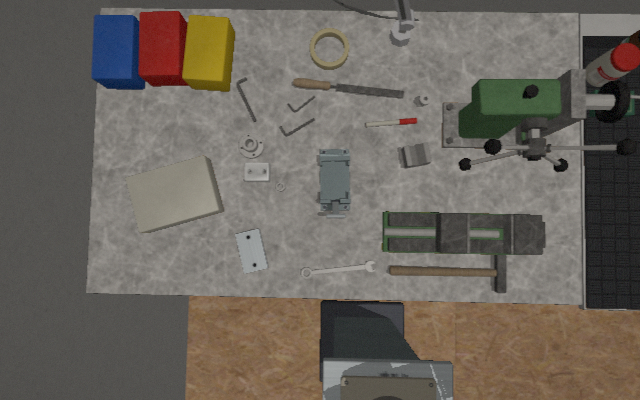

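```bash
cat > h.py <<'E'
import numpy as np, cv2
from scipy.spatial.transform import Rotation as R
from bench import r
def ray(cam,px,s=None):
    i=r.camera_info(cam); K=i['mtx']; p=np.linalg.inv(K)@[px[0],px[1],1]
    if cam=='wrist':
        s=s or r.read_state(); Rt=R.from_quat(s['eef_rot']).as_matrix(); T=i['T_tool_cam']
        return s['ee_pos']+Rt@T[:3,3], Rt@T[:3,:3]@p
    M=cv2.Rodrigues(i['rvec'])[0]; return -M.T@i['tvec'], M.T@p
def atz(cam,px,z,s=None):
    o,d=ray(cam,px,s); return o+d*(z-o[2])/d[2]
E
python3 - <<'E'
from h import *
for n,px,z in(('plate',(251,248),.021),('pocket',(333,181),.004),('lip',(336,157),.033),('wall',(334,204),.048),('kp',(334,199),.032),('kg',(333,219),.09)):
    print(n,atz('top',px,z).round(4))
for n,px,z in(('plate',(287,288),.021),('pocket',(318,196),.004),('lip',(304,176),.033),('wall',(329,196),.048)):
    print('s',n,atz('scene',px,z).round(4))
E
```

```text
plate [0.4213 0.3416 0.021 ]
pocket [0.5926 0.1431 0.004 ]
lip [0.6483 0.1371 0.033 ]
wall [0.5317 0.1401 0.048 ]
kp [0.5451 0.1401 0.032 ]
kg [0.4943 0.1424 0.09  ]
s plate [0.4181 0.3366 0.021 ]
s pocket [0.5936 0.1358 0.004 ]
s lip [0.6459 0.1398 0.033 ]
s wall [0.5458 0.138  0.048 ]
```

The scene view shows the pile at about (287,290), the rack at (317,195) with its keeper towards the robot, and the spanner, nut, block and flange clear of both. The top view shows the pile at (251,250), its long axis about 0.24 rad off world x, and the rack at (334,182) almost square to world x.

I'll swing over the pile with the wrist camera on the robot side.

```bash
cat >> h.py <<'E'
def tool(yaw,tilt=0.):
    """tool down, tool-x at world yaw; tilt>0 about tool y"""
    return R.from_euler('z',yaw)*R.from_euler('x',np.pi)*R.from_euler('y',tilt)
def rows(path,jaw,start=None):
    """path: list of (pos,Rot); print tool-frame rows, rounded, with drift corrected"""
    s=r.read_state(); p,q=(s['ee_pos'],R.from_quat(s['eef_rot'])) if start is None else start
    out=[]
    for P,Q in path:
        t=np.round(q.inv().apply(np.array(P)-p),4); a=np.round((q.inv()*Q).as_rotvec(),4)
        out.append([*t.tolist(),*a.tolist(),jaw]); p=p+q.apply(t); q=q*R.from_rotvec(a)
    for k in range(0,len(out),10):
        print('['+','.join('['+','.join(f'{v+0:g}' for v in o)+']' for o in out[k:k+10])+']')
    o=np.array(out); print('max',abs(o[:,:3]).max(),abs(o[:,3:6]).max(), 'n',len(out)); return p,q
def lin(a,b,n): return [np.array(a)+(np.array(b)-np.array(a))*k/n for k in range(1,n+1)]
E
python3 - <<'E'
from h import *
a0=np.arctan2(-.606,.1514)
P=lin([.6246,a0,.2218,.2448],[.50,.70,.26,3.38],30)   # radius,angle,z,yaw
rows([((p[0]*np.cos(p[1]),p[0]*np.sin(p[1]),p[2]),tool(p[3])) for p in P],1)
E
```

```text
[[0.0418,-0.006,-0.0005,0.0001,0,-0.1045,1],[0.0418,-0.004,-0.0012,0,0,-0.1045,1],[0.0416,-0.0025,-0.0013,0,0,-0.1045,1],[0.0414,-0.0009,-0.0013,0,0,-0.1045,1],[0.0411,0.0005,-0.0013,0,-0.0001,-0.1045,1],[0.0408,0.002,-0.0012,0,0,-0.1045,1],[0.0404,0.0035,-0.0013,0,0,-0.1045,1],[0.04,0.0049,-0.0013,0,0,-0.1046,1],[0.0395,0.0063,-0.0013,0,0,-0.1045,1],[0.039,0.0076,-0.0012,0,0,-0.1045,1]]
[[0.0384,0.0091,-0.0013,0,0,-0.1045,1],[0.0378,0.0103,-0.0013,0,0,-0.1045,1],[0.0371,0.0116,-0.0013,0,0,-0.1045,1],[0.0364,0.0128,-0.0012,0,0,-0.1045,1],[0.0357,0.0141,-0.0013,0,0,-0.1045,1],[0.0349,0.0152,-0.0013,0,0,-0.1045,1],[0.034,0.0164,-0.0013,0,0,-0.1045,1],[0.0332,0.0174,-0.0012,0,0,-0.1045,1],[0.0323,0.0185,-0.0013,0,0,-0.1045,1],[0.0314,0.0195,-0.0013,0,0,-0.1045,1]]
[[0.0304,0.0204,-0.0013,0,0,-0.1045,1],[0.0294,0.0214,-0.0012,0,0,-0.1045,1],[0.0284,0.0223,-0.0013,0,0,-0.1046,1],[0.0274,0.0231,-0.0013,0,0,-0.1045,1],[0.0264,0.0239,-0.0013,0,0,-0.1045,1],[0.0252,0.0246,-0.0012,0,0,-0.1045,1],[0.0242,0.0253,-0.0013,0,0,-0.1045,1],[0.023,0.026,-0.0013,0,0,-0.1045,1],[0.022,0.0265,-0.0013,0,0,-0.1045,1],[0.0207,0.0271,-0.0012,0,0,-0.1045,1]]
max 0.0418 0.1046 n 30
```

```bash
python3 - <<'E'
from h import *
a0=np.arctan2(-.606,.1514)
P=lin([.6246,a0,.2218,.2448],[.46,-.3,.30,1.81],14)+lin([.46,-.3,.30,1.81],[.50,.70,.26,3.38],14)
rows([((p[0]*np.cos(p[1]),p[0]*np.sin(p[1]),p[2]),tool(p[3])) for p in P],1)
E
```

```text
[[0.0448,-0.0138,-0.0048,0.0001,0,-0.1118,1],[0.0445,-0.0117,-0.0056,0,0,-0.1118,1],[0.0441,-0.01,-0.0056,0,0,-0.1118,1],[0.0435,-0.0083,-0.0055,0,0,-0.1118,1],[0.043,-0.0068,-0.0056,0,0,-0.1118,1],[0.0423,-0.0052,-0.0056,0,0,-0.1118,1],[0.0417,-0.0038,-0.0056,0,0,-0.1118,1],[0.041,-0.0023,-0.0056,0,0,-0.1118,1],[0.0402,-0.001,-0.0056,0,0,-0.1118,1],[0.0393,0.0002,-0.0055,0,0,-0.1118,1]]
[[0.0385,0.0015,-0.0056,0,0,-0.1118,1],[0.0377,0.0027,-0.0056,0,0,-0.1118,1],[0.0367,0.0037,-0.0056,0,0,-0.1118,1],[0.0358,0.0048,-0.0056,0,0,-0.1118,1],[0.0275,0.0184,0.0029,0,0,-0.1121,1],[0.0269,0.0196,0.0028,0,0,-0.1122,1],[0.0262,0.0208,0.0029,0,0,-0.1121,1],[0.0255,0.022,0.0029,0,0,-0.1122,1],[0.0248,0.0231,0.0028,0,0,-0.1121,1],[0.024,0.0242,0.0029,0,0,-0.1122,1]]
[[0.0231,0.0254,0.0028,0,0,-0.1121,1],[0.0222,0.0264,0.0029,0,0,-0.1121,1],[0.0213,0.0274,0.0028,0,0,-0.1122,1],[0.0202,0.0284,0.0029,0,0,-0.1121,1],[0.0192,0.0294,0.0029,0,0,-0.1122,1],[0.0181,0.0303,0.0028,0,0,-0.1121,1],[0.017,0.0312,0.0029,0,0,-0.1122,1],[0.0158,0.0321,0.0028,0,0,-0.1121,1]]
max 0.0448 0.1122 n 28
```

Call:
{"fn": "drive_tool", "kwargs": {"moves": [[[0.045,-0.014,-0.005,0,0,-0.112,1],[0.0445,-0.012,-0.0055,0,0,-0.112,1],[0.044,-0.01,-0.0055,0,0,-0.112,1],[0.0435,-0.008,-0.0055,0,0,-0.112,1],[0.043,-0.007,-0.0055,0,0,-0.112,1],[0.042,-0.005,-0.0055,0,0,-0.112,1],[0.042,-0.004,-0.0055,0,0,-0.112,1],[0.041,-0.002,-0.0055,0,0,-0.112,1],[0.04,-0.001,-0.0055,0,0,-0.112,1],[0.039,0,-0.0055,0,0,-0.112,1]]]}}

```text
time: 1.8
ee_pos: [0.4206, -0.2817, 0.2774]
eef_rot: [0.774, 0.633, 0.0, 0.0]
ft_force: [-0.7, -0.0, 0.6]
width: 0.0872
grip_force: 0.0
```

Call:
{"fn": "drive_tool", "kwargs": {"moves": [[[0.0385,0.0015,-0.0055,0,0,-0.112,1],[0.038,0.003,-0.0055,0,0,-0.112,1],[0.037,0.004,-0.0055,0,0,-0.112,1],[0.036,0.005,-0.0055,0,0,-0.112,1],[0.0275,0.018,0.003,0,0,-0.112,1],[0.027,0.02,0.003,0,0,-0.112,1],[0.026,0.021,0.003,0,0,-0.112,1],[0.0255,0.022,0.003,0,0,-0.112,1],[0.025,0.023,0.003,0,0,-0.112,1],[0.024,0.024,0.003,0,0,-0.112,1]]]}}

```text
time: 2.8
ee_pos: [0.4726, 0.0635, 0.2811]
eef_rot: [0.32, 0.947, 0.0, 0.0]
ft_force: [-0.1, 0.4, -1.7]
width: 0.087
grip_force: 0.0
```

Call:
{"fn": "drive_tool", "kwargs": {"moves": [[[0.023,0.025,0.003,0,0,-0.112,1],[0.022,0.026,0.003,0,0,-0.112,1],[0.021,0.027,0.003,0,0,-0.112,1],[0.02,0.028,0.003,0,0,-0.112,1],[0.019,0.029,0.003,0,0,-0.112,1],[0.018,0.03,0.003,0,0,-0.112,1],[0.017,0.031,0.003,0,0,-0.112,1],[0.016,0.032,0.003,0,0,-0.112,1],[0,0,0,0,0,0,1],[0,0,0,0,0,0,1]]]}}

```text
time: 3.8
ee_pos: [0.381, 0.3205, 0.2571]
eef_rot: [-0.12, 0.993, -0.0, 0.0]
ft_force: [0.4, -0.2, -0.1]
width: 0.087
grip_force: 0.0
```

```bash
python3 - <<'E'
from h import *
s=r.read_state(); print(s['time'],s['ee_pos'],R.from_quat(s['eef_rot']).as_matrix().round(3),s['joint_positions'].round(2),s['ft_force'])
im=r.camera('wrist'); cv2.imwrite('pics/w1.png',im[:,:,::-1])
print([(d['at'],d['conf']) for d in r.place_of('wrist','plate_2_c')],[(d['bbox'],d['conf']) for d in r.find_in('wrist','plate_2_c')])
E
```

```text
3.8 [0.38104784 0.32047148 0.2570684 ] [[-0.971 -0.238  0.   ]
 [-0.238  0.971 -0.   ]
 [-0.    -0.    -1.   ]] [ 0.25  0.15 -1.11  1.69  0.13  1.39  0.93] [ 0.37905226 -0.15296791 -0.05715216]
[([325.2, 200.3], 0.95)] [([301.7, 156.7, 353.2, 233.2], 0.88)]
```

View pics/w1.png

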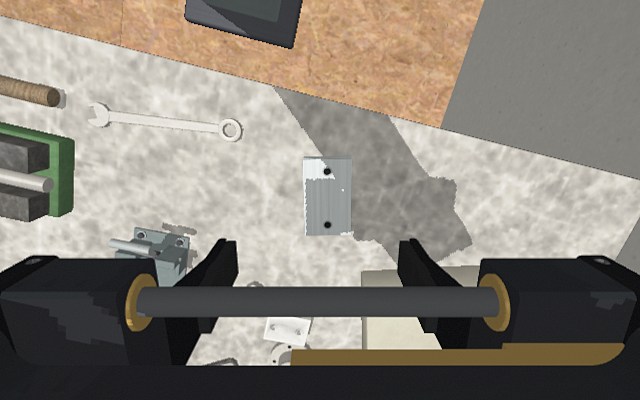

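The wrist view shows the pile, with spots at about (327,171) and (327,225) and edges at 304–352 by 157–235. The tool yaw is already nearly aligned.

```bash
python3 - <<'E'
from h import *
im=cv2.imread('pics/w1.png',0); s=r.read_state()
c=[]
for x,y in((327,171),(327,225)):
    p=im[y-8:y+9,x-8:x+9].astype(float); w=np.clip(80-p,0,None); yy,xx=np.mgrid[-8:9,-8:9]
    c.append((x+(w*xx).sum()/w.sum(),y+(w*yy).sum()/w.sum()))
A,B=[atz('wrist',q,.021) for q in c]; print(c,A,B)
m=(A+B)/2; d=A-B; L=np.hypot(*d[:2]); yaw=np.arctan2(d[1],d[0]); print('mid',m,'L',L,'yaw',yaw)
# edge check
T=R.from_quat(s['eef_rot'])
for q in((303.5,195),(352,195),(328,157),(328,235)): print(T.inv().apply(atz('wrist',q,.021)-m).round(4))
print('tool yaw',np.arctan2(*T.as_matrix()[[1,0],0]))
print('grasp delta tool',T.inv().apply(m-s['ee_pos']).round(4))
print(atz('wrist',(325.2,200.3),.021))
E
```

```text
[(np.float64(326.6961795027289), np.float64(171.10187992722862)), (np.float64(327.12456546929315), np.float64(224.5))] [0.38219961 0.33144447 0.021     ] [0.44991075 0.34894676 0.021     ]
mid [0.41605518 0.34019562 0.021     ] L 0.0699366097232436 yaw -2.8886444187292697
[ 0.0045 -0.0293  0.    ]
[ 0.0045  0.0313 -0.    ]
[ 0.0523  0.0008 -0.    ]
[-0.0496  0.0018  0.    ]
tool yaw -2.905238185376028
grasp delta tool [-0.0378  0.0127  0.236 ]
[0.41888985 0.33868402 0.021     ]
```

Call:
{"fn": "drive_tool", "kwargs": {"moves": [[[-0.0095,0.003,0.03,0,0,-0.0165,1],[-0.0095,0.003,0.035,0,0,0,1],[-0.0095,0.003,0.035,0,0,0,1],[-0.0095,0.003,0.035,0,0,0,1],[0,0,0.035,0,0,0,1],[0,0,0.035,0,0,0,1],[0,0,0.025,0,0,0,1],[0,0,0.015,0,0,0,1],[0,0,0,0,0,0,1],[0,0,0,0,0,0,1]]]}}

```text
time: 4.95
ee_pos: [0.4158, 0.3414, 0.0129]
eef_rot: [-0.127, 0.992, 0.0, 0.0]
ft_force: [-0.5, 0.6, 0.4]
width: 0.0869
grip_force: 0.0
```

```bash
python3 - <<'E'
from h import *
s=r.read_state(); print(s['ee_pos'],s['ft_force'],R.from_quat(s['eef_rot']).inv().apply([.41606,.3402,0.003]-s['ee_pos']))
E
```

```text
[0.41584882 0.34136079 0.01291886] [-0.52967597  0.64189895  0.36730038] [ 9.66239133e-05 -1.17948094e-03  9.91843072e-03]
```

Call:
{"fn": "drive_tool", "kwargs": {"moves": [[[0,-0.001,0.005,0,0,0,1],[0,0,0.004,0,0,0,1],[0,0,0,0,0,0,1],[0,0,0,0,0,0,0],[0,0,0,0,0,0,0],[0,0,0,0,0,0,0],[0,0,0,0,0,0,0],[0,0,0,0,0,0,0]]], "squeeze": 40}}

```text
time: 5.75
ee_pos: [0.4154, 0.3405, 0.0031]
eef_rot: [-0.128, 0.992, 0.0, 0.0]
ft_force: [0.1, 1.0, 0.3]
width: 0.0599
grip_force: 40.0
```

Call:
{"fn": "drive_tool", "kwargs": {"moves": [[[0,0,-0.01,0,0,0,0],[0,0,-0.02,0,0,0,0],[0,0,-0.03,0,0,0,0],[0,0,-0.035,0,0,0,0],[0,0,-0.035,0,0,0,0],[0,0,-0.035,0,0,0,0],[0,0,-0.035,0,0,0,0],[0,0,-0.035,0,0,0,0],[0,0,-0.015,0,0,0,0],[0,0,0,0,0,0,0]]]}}

```text
time: 6.75
ee_pos: [0.4158, 0.3408, 0.2545]
eef_rot: [-0.127, 0.992, 0.0, 0.001]
ft_force: [1.0, -0.0, -4.1]
width: 0.0596
grip_force: 40.0
```

```bash
python3 - <<'E'
from h import *
s=r.read_state(); p=s['ee_pos']; y0=2*np.arctan2(*s['eef_rot'][[1,0]]) 
y0%=2*np.pi; print(y0)
P=lin([*p,y0],[.70,.14,.25,3.14],13)
rows([(q[:3],tool(q[3])) for q in P],0)
E
```

```text
3.3972790869944243
[[-0.0172,-0.0205,0.0004,0.0004,0.0027,0.0198,0],[-0.0177,-0.0201,0.0003,0,0,0.0198,0],[-0.018,-0.0198,0.0004,0,0,0.0198,0],[-0.0185,-0.0194,0.0003,0,0,0.0198,0],[-0.0188,-0.019,0.0004,0,0,0.0198,0],[-0.0192,-0.0187,0.0003,0,0,0.0197,0],[-0.0195,-0.0183,0.0004,0,0,0.0198,0],[-0.0199,-0.0179,0.0003,0,0,0.0198,0],[-0.0203,-0.0175,0.0004,0,0,0.0198,0],[-0.0206,-0.0171,0.0003,0,0,0.0198,0]]
[[-0.0209,-0.0166,0.0004,0,0,0.0198,0],[-0.0212,-0.0163,0.0003,0,0,0.0198,0],[-0.0216,-0.0158,0.0004,0,0,0.0198,0]]
max 0.0216 0.0198 n 13
```

Call:
{"fn": "drive_tool", "kwargs": {"moves": [[[-0.017,-0.0205,0,0,0.002,0.02,0],[-0.018,-0.02,0,0,0,0.02,0],[-0.018,-0.02,0,0,0,0.02,0],[-0.0185,-0.0195,0,0,0,0.02,0],[-0.019,-0.019,0,0,0,0.02,0],[-0.019,-0.0185,0,0,0,0.02,0],[-0.0195,-0.018,0,0,0,0.02,0],[-0.02,-0.018,0,0,0,0.02,0],[-0.02,-0.0175,0,0,0,0.02,0],[-0.0205,-0.017,0,0,0,0.02,0]]]}}

```text
time: 7.75
ee_pos: [0.6356, 0.1834, 0.2514]
eef_rot: [-0.026, 1.0, -0.001, -0.002]
ft_force: [-0.5, 0.4, -3.8]
width: 0.0596
grip_force: 40.0
```

Call:
{"fn": "drive_tool", "kwargs": {"moves": [[[-0.021,-0.0165,0,0,0,0.02,0],[-0.021,-0.0165,0,0,0,0.02,0],[-0.0215,-0.016,0,0,0,0.02,0],[0,0,0,0,0,0,0],[0,0,0,0,0,0,0]]]}}

```text
time: 8.25
ee_pos: [0.6996, 0.1375, 0.2508]
eef_rot: [0.003, 1.0, -0.0, -0.002]
ft_force: [-0.7, 0.9, -4.0]
width: 0.0597
grip_force: 40.0
```

```bash
python3 - <<'E'
from h import *
s=r.read_state(); print(s['time'],s['ee_pos'],s['eef_rot'],s['joint_positions'].round(2),s['width'])
im=r.camera('wrist'); cv2.imwrite('pics/w2.png',im[:,:,::-1])
for q,z in(('pocket',.004),('lip_edge',.033),('wall_top',.048),('keeper_pivot',.032),('keeper_grip',.083)):
    for d in r.place_of('wrist',q)[:2]: print(q,np.round(d['at']),round(d['conf'],2),atz('wrist',d['at'],z,s).round(4))
E
```

```text
8.25 [0.69959529 0.13752716 0.25080738] [ 3.32695182e-03  9.99992237e-01 -3.65966193e-04 -2.07945100e-03] [ 0.21  0.65 -0.83  1.1   0.46  1.57  1.06] 0.059706125888222335
pocket [314.  80.] 0.73 [0.5963 0.1352 0.004 ]
lip_edge [323. 123.] 0.6 [0.6426 0.1444 0.033 ]
wall_top [314.  17.] 0.7 [0.54   0.1358 0.048 ]
keeper_pivot [315.  19.] 0.76 [0.5388 0.1367 0.032 ]
```

View pics/w2.png

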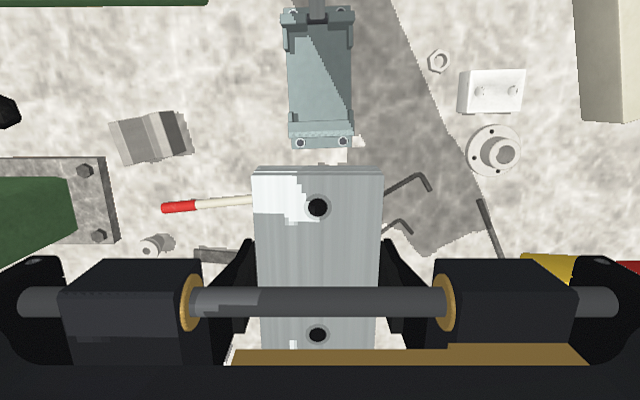

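The rack shows at columns 281–358, rows 0–150, with the lip at rows 122–148. I'll enlarge it to measure.

```bash
python3 - <<'E'
import cv2
im=cv2.imread('pics/w2.png')[0:150,265:375]
im=cv2.resize(im,None,fx=4,fy=4,interpolation=cv2.INTER_CUBIC)
for k in range(0,110,10): cv2.putText(im,str(265+k),(k*4,10),0,.3,(0,0,255)); cv2.line(im,(k*4,12),(k*4,18),(0,0,255))
for k in range(0,150,10): cv2.putText(im,str(k),(0,k*4+3),0,.3,(0,0,255)); cv2.line(im,(18,k*4),(26,k*4),(0,0,255))
cv2.imwrite('pics/w2c.png',im)
E
```

```text
(no output)
```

View pics/w2c.png

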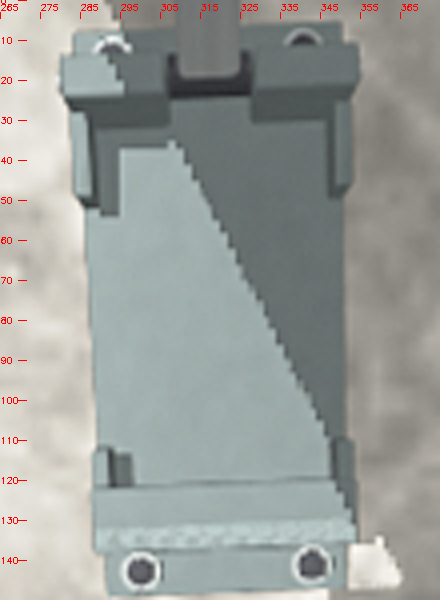

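The crop shows the lip's inner edge at row 122 (col 288) to 119.5 (col 348). The wall-top inner edge is at row 23.5 (col 281) to 22.7 (col 353), and the floor's side edges are at cols 286.5 and 351.3 at row 60.

```bash
python3 - <<'E'
from h import *
s=r.read_state()
for n,q,z in(('lipL',(289,122),.037),('lipR',(348,119.7),.037),('lipoutL',(289.5,137),.037),('lipoutR',(353.5,134),.037),('wallL',(281.5,24),.048),('wallR',(353.5,23),.048),('walloutL',(281,14),.048),('walloutR',(355,11.5),.048),('wbotL',(300,31),.004),('wbotR',(340,29.5),.004),
 ('fl60',(286.5,60),.004),('fr60',(351.3,60),.004),('fl100',(288.3,100),.004),('fr105',(351.5,105),.004),('gapL',(307,24),.048),('gapR',(327.5,23.5),.048),('barL',(309.5,19),.032),('barR',(325,19),.032)):
    print(n,atz('wrist',q,z,s).round(4))
E
```

```text
lipL [0.6409 0.1085 0.037 ]
lipR [0.6387 0.174  0.037 ]
lipoutL [0.6574 0.1086 0.037 ]
lipoutR [0.6543 0.1806 0.037 ]
wallL [0.5453 0.1047 0.048 ]
wallR [0.5446 0.1762 0.048 ]
walloutL [0.5364 0.1045 0.048 ]
walloutR [0.5344 0.1774 0.048 ]
wbotL [0.5439 0.1209 0.004 ]
wbotR [0.5425 0.1657 0.004 ]
fl60 [0.5739 0.1049 0.004 ]
fr60 [0.5741 0.1792 0.004 ]
fl100 [0.6177 0.1057 0.004 ]
fr105 [0.6236 0.1807 0.004 ]
gapL [0.5453 0.13   0.048 ]
gapR [0.545  0.1504 0.048 ]
barL [0.5376 0.1322 0.032 ]
barR [0.5377 0.1483 0.032 ]
```

```bash
cat >> h.py <<'E'
PC=np.array([.5970,.1425,.004]); PY=np.pi+.03
def pile(th,zb=.002,ret=0.,lift=0.,dx=-.0006,hz=.003):
    """TCP pose for the pile tilted th, centred in the pocket length"""
    cx=.0105*np.sin(th)+ret*np.cos(th); cz=zb+.05*np.sin(th)+ret*np.sin(th)+lift
    Q=tool(PY,th); C=PC+R.from_euler('z',PY).apply([cx,0,cz])
    return C-Q.apply([dx,0,hz]),Q     # pile bottom centre lies at tool (dx,0,hz)
def between(a,b,n):
    from scipy.spatial.transform import Slerp
    S=Slerp([0,1],R.concatenate([a[1],b[1]]))
    return [(a[0]+(b[0]-a[0])*k/n,S(k/n)) for k in range(1,n+1)]
def now():
    s=r.read_state(); return s['ee_pos'],R.from_quat(s['eef_rot'])
E
python3 - <<'E'
from h import *
im=cv2.imread('pics/w2.png',0); i=r.camera_info('wrist'); T=i['T_tool_cam']
for x,y in((317,207),(317,335)):
    p=im[y-7:y+8,x-9:x+10].astype(float); w=np.clip(60-p,0,None); yy,xx=np.mgrid[-7:8,-9:10]
    c=np.array([x+(w*xx).sum()/w.sum(),y+(w*yy).sum()/w.sum(),1]); d=T[:3,:3]@np.linalg.inv(i['mtx'])@c
    print(c,(T[:3,3]+d*(-.018-T[2,3])/d[2]).round(4))
g=pile(np.radians(30),ret=.02,lift=.08); print(g[0])
rows(between(now(),g,14),0)
E
```

```text
[317.45155794 206.88254625   1.        ] [ 0.0355  0.0002 -0.018 ]
[317.14882709 334.4561131    1.        ] [-0.0342  0.0001 -0.018 ]
[0.57541959 0.14185239 0.12389808]
[[0.0088,0.0001,0.0092,0.0006,0.0373,-0.0023,0],[0.0084,0.0002,0.0096,0.0006,0.0372,-0.0024,0],[0.0081,0.0002,0.0098,0.0005,0.0373,-0.0024,0],[0.0077,0.0002,0.0102,0.0006,0.0373,-0.0023,0],[0.0073,0.0003,0.0104,0.0006,0.0373,-0.0023,0],[0.0069,0.0002,0.0107,0.0006,0.0372,-0.0024,0],[0.0065,0.0003,0.0109,0.0006,0.0373,-0.0023,0],[0.0062,0.0003,0.0112,0.0006,0.0373,-0.0024,0],[0.0056,0.0003,0.0114,0.0005,0.0373,-0.0024,0],[0.0053,0.0004,0.0116,0.0006,0.0372,-0.0023,0]]
[[0.0048,0.0003,0.0118,0.0006,0.0373,-0.0023,0],[0.0044,0.0004,0.0119,0.0006,0.0373,-0.0024,0],[0.0039,0.0004,0.0121,0.0006,0.0373,-0.0023,0],[0.0035,0.0004,0.0123,0.0005,0.0372,-0.0024,0]]
max 0.0123 0.0373 n 14
```

Call:
{"fn": "drive_tool", "kwargs": {"moves": [[[0.009,0,0.009,0.0005,0.037,-0.0025,0],[0.0085,0,0.0095,0.0005,0.037,-0.0025,0],[0.008,0,0.01,0.0005,0.037,-0.0025,0],[0.0075,0,0.01,0.0005,0.037,-0.0025,0],[0.0075,0,0.0105,0.0005,0.037,-0.0025,0],[0.007,0,0.0105,0.0005,0.037,-0.0025,0],[0.0065,0,0.011,0.0005,0.037,-0.0025,0],[0.006,0,0.011,0.0005,0.037,-0.0025,0],[0.0055,0,0.0115,0.0005,0.037,-0.0025,0],[0.005,0,0.0115,0.0005,0.037,-0.0025,0]]]}}

```text
time: 9.55
ee_pos: [0.6107, 0.1384, 0.16]
eef_rot: [-0.01, 0.982, -0.002, -0.186]
ft_force: [-0.1, -0.4, -3.9]
width: 0.0595
grip_force: 40.0
```

Call:
{"fn": "drive_tool", "kwargs": {"moves": [[[0.005,0.001,0.012,0.0005,0.037,-0.0025,0],[0.0045,0.001,0.012,0.0005,0.037,-0.0025,0],[0.004,0.001,0.012,0.0005,0.037,-0.0025,0],[0.0035,0.001,0.012,0.0005,0.037,-0.0025,0],[0,0,0,0,0,0,0],[0,0,0,0,0,0,0]]]}}

```text
time: 10.15
ee_pos: [0.576, 0.1416, 0.1239]
eef_rot: [-0.015, 0.966, -0.003, -0.257]
ft_force: [0.3, 0.4, -2.5]
width: 0.06
grip_force: 40.0
```

```bash
sed -i 's/dx=-.0006/dx=0./' h.py; python3 - <<'E'
from h import *
s=r.read_state(); print(s['time'],s['joint_positions'].round(2),s['width'],s['ft_force'],s['torque'])
g=pile(np.radians(30),ret=.02,lift=.08); p,q=now(); print(p,q.inv().apply(g[0]-p).round(4),(q.inv()*g[1]).as_rotvec().round(4))
im=r.camera('wrist'); cv2.imwrite('pics/w3.png',im[:,:,::-1])
im=r.camera('scene'); cv2.imwrite('pics/s3.png',cv2.resize(im[120:270,230:430,::-1],None,fx=4,fy=4))
E
```

```text
10.15 [ 0.18  0.87 -0.8   1.14  0.34  1.81  1.05] 0.05995250568543525 [ 0.33958884  0.37973573 -2.48343134] [ 0.13284783 -1.12772409  0.01371096]
[0.57595338 0.14160764 0.12389913] [-0.0001  0.0003  0.0003] [0.0011 0.0035 0.0018]
```

View pics/s3.png

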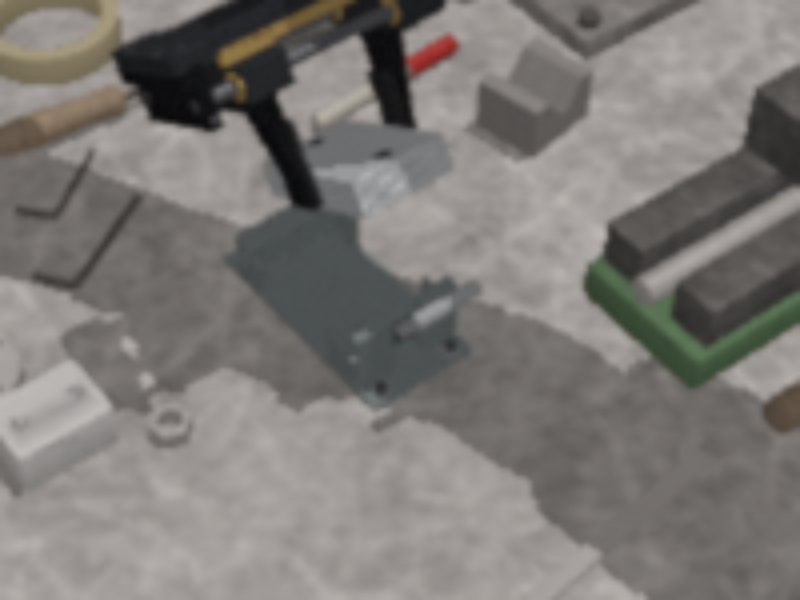

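The pile is held at 30° above the rack, all plates together, and the keeper is leaning outwards at crop (440,310). Next: straight down.

```bash
python3 - <<'E'
from h import *
t=np.radians(30)
a=pile(t,zb=.003,ret=.02)
e=rows(between(now(),a,8),0)
rows(between(e,pile(t,zb=.003),7),0,start=e)
E
```

```text
[[-0.0049,0,0.0087,0.0002,0.0007,0.0002,0],[-0.0049,0,0.0088,0.0001,0.0006,0.0002,0],[-0.005,0,0.0087,0.0002,0.0007,0.0002,0],[-0.0049,0,0.0087,0.0002,0.0006,0.0002,0],[-0.005,0.0001,0.0087,0.0002,0.0007,0.0002,0],[-0.0049,0,0.0087,0.0001,0.0006,0.0002,0],[-0.005,0,0.0087,0.0002,0.0007,0.0002,0],[-0.0049,0,0.0087,0.0002,0.0006,0.0003,0]]
max 0.0088 0.0007 n 8
[[-0.0029,0,0,0,0,0,0],[-0.0028,0,0,0,0,0,0],[-0.0029,0,0,0,0,0,0],[-0.0028,0,0,0,0,0,0],[-0.0029,0,0,0,0,0,0],[-0.0029,0,0,0,0,0,0],[-0.0028,0,0,0,0,0,0]]
max 0.0029 0.0 n 7
```

Call:
{"fn": "drive_tool", "kwargs": {"moves": [[[-0.005,0,0.0085,0.001,0.003,0.0015,0],[-0.005,0,0.0085,0,0.002,0,0],[-0.005,0,0.009,0,0,0,0],[-0.005,0,0.009,0,0,0,0],[-0.005,0,0.0085,0,0,0,0],[-0.005,0,0.009,0,0,0,0],[-0.005,0,0.0085,0,0,0,0],[-0.005,0,0.0085,0,0,0,0],[0,0,0,0,0,0,0],[0,0,0,0,0,0,0]]]}}

```text
time: 11.25
ee_pos: [0.5757, 0.1416, 0.0439]
eef_rot: [-0.015, 0.966, -0.004, -0.26]
ft_force: [-0.2, 0.1, -3.8]
width: 0.0595
grip_force: 40.0
```

```bash
python3 - <<'E'
from h import *
t=np.radians(30); s=r.read_state(); print(s['ft_force'],s['torque'])
g=pile(t,zb=.003); p,q=now(); print(p,q.inv().apply(g[0]-p).round(4),(q.inv()*g[1]).as_rotvec().round(4))
im=r.camera('wrist'); cv2.imwrite('pics/w4.png',im[:,:,::-1])
E
```

```text
[-0.22902211  0.14688501 -3.76839954] [ 0.11694669 -1.0636354   0.04897304]
[0.57569934 0.14159578 0.04387932] [-0.0199  0.0003 -0.0008] [ 0.0001 -0.0017  0.0002]
```

View pics/w4.png

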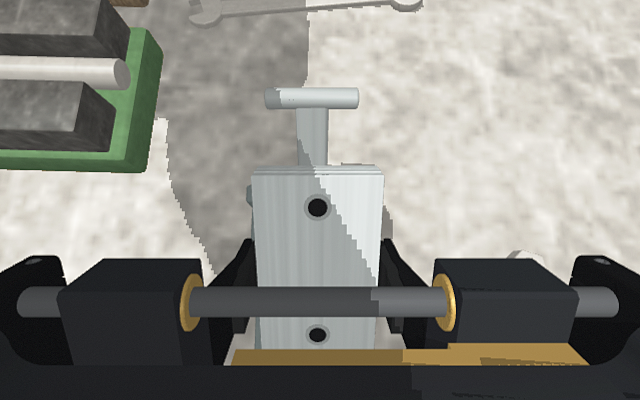

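The pile (cols 251–384, centre 317) looks offset to the right of the keeper bar (centre about 312). I'll enlarge this before going in.

```bash
python3 - <<'E'
import cv2
im=cv2.imread('pics/w4.png')[80:220,235:400]
im=cv2.resize(im,None,fx=4,fy=4,interpolation=cv2.INTER_CUBIC)
for k in range(0,165,10): cv2.putText(im,str(235+k),(k*4,10),0,.3,(0,0,255)); cv2.line(im,(k*4,12),(k*4,18),(0,0,255))
for k in range(0,140,10): cv2.putText(im,str(80+k),(0,k*4+3),0,.3,(0,0,255))
cv2.imwrite('pics/w4c.png',im)
E
```

View pics/w4c.png

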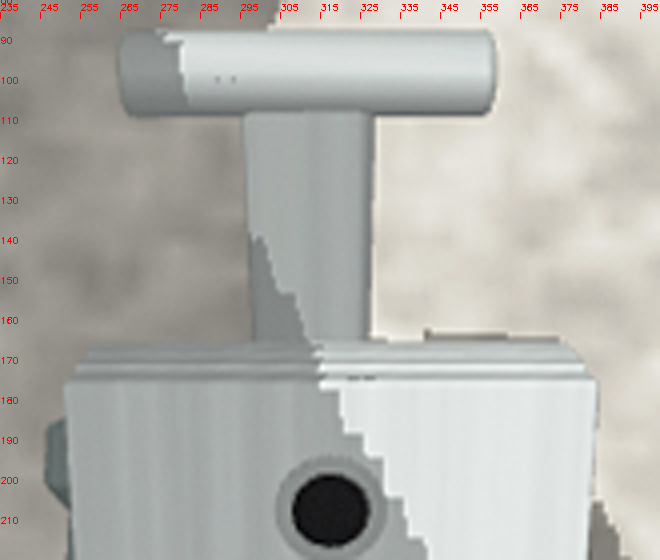

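```bash
python3 - <<'E'
from h import *
s=r.read_state()
for D in(.153,.155,.157):
    o,d=ray('wrist',(312,98),s); P=o+d*D   # d has cam z=1
    v=R.from_euler('z',-PY).apply(P-PC); lean=np.arccos((v[2]-.028)/.062) if abs(v[2]-.028)<.062 else np.nan
    print(D,P.round(4),'pocket',v.round(4),'lean',lean,'pivot x',v[0]-.062*np.sin(lean))
for c in('top','scene'):
    i=r.camera_info(c)
    print(c,[(np.round(d['at']),round(d['conf'],2)) for d in r.place_of(c,'keeper_grip')[:2]])
    print(cv2.projectPoints(P[None],i['rvec'],i['tvec'],i['mtx'],None)[0].ravel())
E
```

```text
0.153 [0.5051 0.1372 0.0866] pocket [0.092  0.0025 0.0826] lean 0.4951513022340472 pivot x 0.06252043266563677
0.155 [0.5041 0.1372 0.0847] pocket [0.093  0.0026 0.0807] lean 0.553592211017827 pivot x 0.06043102141676698
0.157 [0.503  0.1371 0.0829] pocket [0.0941 0.0026 0.0789] lean 0.6069595189583805 pivot x 0.058710827428617135
top [(array([250., 250.]), 0.7), (array([333., 219.]), 0.67)]
[335.30635732 215.3661032 ]
scene [(array([342., 198.]), 0.55)]
[341.14655567 196.77879773]
```

Bar and crossbar both say the pile must shift −2.6 mm along tool y. Yaw and x agree. Shift, then insert.

Call:
{"fn": "drive_tool", "kwargs": {"moves": [[[0,-0.0012,0,0,0,0,0],[0,-0.0012,-0.0005,0,0,0,0],[-0.003,0,0,0,0,0,0],[-0.003,0,0,0,0,0,0],[-0.003,0,0,0,0,0,0],[-0.003,0,0,0,0,0,0],[-0.003,0,0,0,0,0,0],[-0.003,0,0,0,0,0,0],[-0.002,0,0,0,0,0,0],[0,0,0,0,0,0,0]]]}}

```text
time: 12.4
ee_pos: [0.5935, 0.1397, 0.0341]
eef_rot: [-0.015, 0.966, -0.004, -0.26]
ft_force: [0.5, 0.5, -2.7]
width: 0.0593
grip_force: 40.0
```

```bash
sed -i 's/PC=np.array(\[.5970,.1425/PC=np.array([.5970,.1399/' h.py; python3 - <<'E'
from h import *
t=np.radians(30); s=r.read_state(); print(s['ft_force'],s['torque'],s['width'])
g=pile(t,zb=.003); p,q=now(); print(p,q.inv().apply(g[0]-p).round(4),(q.inv()*g[1]).as_rotvec().round(4))
A=np.radians(np.arange(28,-1,-2))
rows([pile(a,zb=.003) for a in A],0)
E
```

```text
[ 0.52205214  0.53503746 -2.71904654] [ 0.18379193 -1.09756155  0.02112712] 0.059299391977003756
[0.59349523 0.13968526 0.03407516] [ 0.0005  0.0001 -0.0003] [ 0.0001 -0.0015  0.0001]
[[-0.0005,0.0001,0.0008,0.0001,-0.0364,0.0001,0],[-0.0009,0,0.0013,0,-0.0349,0,0],[-0.0009,0,0.0012,0,-0.0349,0,0],[-0.0008,0,0.0014,0,-0.0349,0,0],[-0.0008,0,0.0013,0,-0.0349,0,0],[-0.0008,0,0.0015,0,-0.0349,0,0],[-0.0008,0,0.0015,0,-0.0349,0,0],[-0.0007,0,0.0015,0,-0.0349,0,0],[-0.0006,0,0.0016,0,-0.0349,0,0],[-0.0006,0,0.0016,0,-0.0349,0,0]]
[[-0.0006,0,0.0016,0,-0.035,0,0],[-0.0005,0,0.0017,0,-0.0349,0,0],[-0.0004,0,0.0017,0,-0.0349,0,0],[-0.0004,0,0.0017,0,-0.0349,0,0],[-0.0003,0,0.0017,0,-0.0349,0,0]]
max 0.0017 0.0364 n 15
```

No contact so far. Now rotate down in stages, watching the force.

Call:
{"fn": "drive_tool", "kwargs": {"moves": [[[-0.0005,0,0.001,0,-0.036,0,0],[-0.001,0,0.0013,0,-0.035,0,0],[-0.001,0,0.0013,0,-0.035,0,0],[-0.001,0,0.0013,0,-0.035,0,0],[-0.001,0,0.0013,0,-0.035,0,0],[0,0,0,0,0,0,0]]]}}

```text
time: 13.0
ee_pos: [0.5943, 0.1397, 0.0274]
eef_rot: [-0.015, 0.985, -0.003, -0.173]
ft_force: [-0.4, 0.2, -3.3]
width: 0.0598
grip_force: 40.0
```

Call:
{"fn": "drive_tool", "kwargs": {"moves": [[[-0.0005,0,0.0015,0,-0.035,0,0],[-0.0005,0,0.0015,0,-0.035,0,0],[-0.0005,0,0.0015,0,-0.035,0,0],[0,0,0,0,0,0,0]]]}}

```text
time: 13.4
ee_pos: [0.595, 0.1398, 0.0225]
eef_rot: [-0.015, 0.993, -0.002, -0.121]
ft_force: [2.2, 0.4, -4.6]
width: 0.0598
grip_force: 40.0
```

```bash
python3 - <<'E'
from h import *
s=r.read_state(); print(s['ft_force'],s['torque'],s['width'])
t=np.radians(14);g=pile(t,zb=.003); p,q=now(); print(p,q.inv().apply(g[0]-p).round(4),(q.inv()*g[1]).as_rotvec().round(4))
E
```

```text
[ 2.16357406  0.41027128 -4.56039774] [ 0.31067861 -1.25478482 -0.03432761] 0.05975376434835188
[0.59497952 0.13976643 0.02251282] [-0.0003  0.0001  0.0004] [-0.      0.0015  0.0003]
```

Call:
{"fn": "drive_tool", "kwargs": {"moves": [[[-0.0012,0,0.0016,0,-0.035,0,0],[-0.001,0,0.0016,0,-0.035,0,0],[-0.0006,0,0.0016,0,-0.035,0,0],[0,0,0,0,0,0,0]]]}}

```text
time: 13.8
ee_pos: [0.5958, 0.1397, 0.0168]
eef_rot: [-0.015, 0.997, -0.001, -0.07]
ft_force: [0.6, 0.4, -3.6]
width: 0.0595
grip_force: 40.0
```

Call:
{"fn": "drive_tool", "kwargs": {"moves": [[[-0.0005,0,0.0017,0,-0.035,0,0],[-0.0004,0,0.0017,0,-0.035,0,0],[-0.0004,0,0.0017,0,-0.035,0,0],[0,0,0,0,0,0,0]]]}}

```text
time: 14.2
ee_pos: [0.5966, 0.1397, 0.0115]
eef_rot: [-0.015, 1.0, -0.001, -0.018]
ft_force: [-1.0, 0.1, -2.8]
width: 0.0598
grip_force: 40.0
```

```bash
python3 - <<'E'
from h import *
s=r.read_state(); print(s['ft_force'],s['torque'],s['width'])
t=np.radians(2);g=pile(t,zb=.003); p,q=now(); print(p,q.inv().apply(g[0]-p).round(4),(q.inv()*g[1]).as_rotvec().round(4))
E
```

```text
[-1.04464333  0.14058446 -2.79489814] [ 0.10458222 -0.12009463  0.04392939] 0.059778565234166775
[0.5965814  0.13971115 0.01149317] [-0.0002  0.0002 -0.0003] [-0.0006 -0.001   0.0004]
```

Call:
{"fn": "drive_tool", "kwargs": {"moves": [[[0,0,0.0014,0,-0.036,0,0],[0,0,0.001,0,0,0,0],[0,0,0.001,0,0,0,0],[0,0,0.0005,0,0,0,0],[0,0,0,0,0,0,0]]]}}

```text
time: 14.7
ee_pos: [0.5974, 0.1398, 0.0075]
eef_rot: [-0.015, 1.0, 0.0, 0.001]
ft_force: [0.5, 0.4, -4.2]
width: 0.0598
grip_force: 40.0
```

```bash
python3 - <<'E'
from h import *
s=r.read_state(); print(s['ft_force'],s['torque'],s['width'])
g=pile(0,zb=.0); p,q=now(); print(p,q.inv().apply(g[0]-p).round(4),(q.inv()*g[1]).as_rotvec().round(4))
im=r.camera('scene'); cv2.imwrite('pics/s5.png',cv2.resize(im[150:250,260:390,::-1],None,fx=5,fy=5,interpolation=cv2.INTER_CUBIC))
E
```

```text
[ 0.53300916  0.39768486 -4.1620629 ] [ 0.08733125 -0.18732708 -0.05024483] 0.05976630302100267
[0.59735127 0.13975854 0.00751687] [0.0003 0.0002 0.0005] [ 0.0002  0.001  -0.0002]
```

Call:
{"fn": "drive_tool", "kwargs": {"moves": [[[0,0,0.0005,0,0,0,0],[0,0,0.0003,0,0,0,0],[0,0,0.0002,0,0,0,0],[0,0,0,0,0,0,0]]]}}

```text
time: 15.15
ee_pos: [0.5974, 0.1398, 0.0072]
eef_rot: [-0.015, 1.0, -0.0, 0.001]
ft_force: [-3.3, -1.4, 5.0]
width: 0.0596
grip_force: 40.0
```

Pile is down on the floor. Let go.

Call:
{"fn": "drive_tool", "kwargs": {"moves": [[[0,0,0,0,0,0,0.85],[0,0,0,0,0,0,0.95],[0,0,0,0,0,0,0.95],[0,0,0,0,0,0,0.95],[0,0,-0.01,0,0,0,0.95],[0,0,-0.03,0,0,0,0.95],[0,0,-0.04,0,0,0,0.95],[0,0,-0.04,0,0,0,0.95],[0,0,-0.03,0,0,0,0.95],[0,0,0,0,0,0,0.95]]]}}

```text
time: 16.15
ee_pos: [0.5989, 0.141, 0.1621]
eef_rot: [-0.015, 1.0, 0.001, 0.005]
ft_force: [0.6, 0.6, -1.6]
width: 0.0825
grip_force: 0.0
```

```bash
python3 - <<'E'
from h import *
s=r.read_state(); print(s['ee_pos'],s['ft_force'],s['width'])
im=r.camera('wrist'); cv2.imwrite('pics/w6.png',im[:,:,::-1])
E
```

```text
[0.59891861 0.14101186 0.1621094 ] [ 0.61383928  0.59912936 -1.56475738] 0.08254142042948778
```

View pics/w6.png

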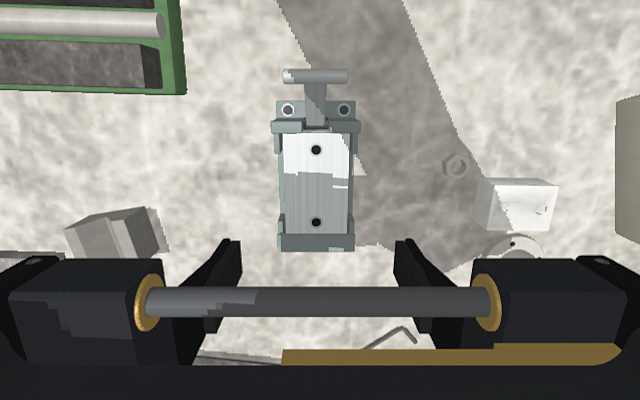

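The view shows all three plates home in the pocket: spots at (316,150) and (316,222), pile under the lip (rows 235–250), crossbar at (315,75). Next is the keeper: shut the fingers and push it over from the robot side.

```bash
cat > k.py <<'E'
from h import *
Q=tool(PY)
def tcp(x,z): return PC+R.from_euler('z',PY).apply([x+.0095,0,z]),Q
def arc(f):
    if f<0: return tcp(.0595-.062*np.sin(f)+.005,.028+.05*np.cos(f))
    return tcp(.0595-.05*np.sin(f)+.004*np.cos(f),.028+.05*np.cos(f)+.0045*np.sin(f))
def err(g):
    p,q=now(); return q.inv().apply(g[0]-p).round(4),(q.inv()*g[1]).as_rotvec().round(4)
E
python3 - <<'E'
from k import *
a=tcp(.114,.146); e=rows(between(now(),a,6),0)
b=tcp(.114,.066); e=rows(between(e,b,4),0,start=e)
c=arc(-.75); e=rows(between(e,c,1),0,start=e)
rows([arc(f) for f in np.arange(-.65,1.58,.1)],0,start=e)
E
```

```text
[[0.0208,-0.0001,0.0014,0.0001,0.0011,0,0],[0.0207,0,0.0015,0.0001,0.001,0,0],[0.0208,-0.0001,0.0015,0.0001,0.0011,0.0001,0],[0.0207,-0.0001,0.0015,0,0.001,0,0],[0.0208,0,0.0015,0.0001,0.0011,0,0],[0.0207,-0.0001,0.0016,0.0001,0.001,0,0]]
max 0.0208 0.0011 n 6
[[0,0,0.02,0,0,0,0],[0,0,0.02,0,0,0,0],[0,0,0.02,0,0,0,0],[0,0,0.02,0,0,0,0]]
max 0.02 0.0 n 4
[[-0.0072,0,0.0014,0,0,0,0]]
max 0.0072 0.0 n 1
[[-0.0047,0,-0.0032,0,0,0,0],[-0.0052,0,-0.0028,0,0,0,0],[-0.0054,0,-0.0024,0,0,0,0],[-0.0057,0,-0.002,0,0,0,0],[-0.0059,0,-0.0014,0,0,0,0],[-0.0061,0,-0.001,0,0,0,0],[-0.0062,0,-0.0005,0,0,0,0],[-0.0066,0,-0.0003,0,0,0,0],[-0.005,0,0.0001,0,0,0,0],[-0.005,0,0.0005,0,0,0,0]]
[[-0.0049,0,0.0011,0,0,0,0],[-0.0047,0,0.0015,0,0,0,0],[-0.0046,0,0.002,0,0,0,0],[-0.0043,0,0.0025,0,0,0,0],[-0.0041,0,0.0028,0,0,0,0],[-0.0038,0,0.0033,0,0,0,0],[-0.0034,0,0.0037,0,0,0,0],[-0.003,0,0.0039,0,0,0,0],[-0.0027,0,0.0043,0,0,0,0],[-0.0022,0,0.0045,0,0,0,0]]
[[-0.0017,0,0.0047,0,0,0,0],[-0.0012,0,0.0048,0,0,0,0],[-0.0008,0,0.005,0,0,0,0]]
max 0.0066 0.0 n 23
```

Call:
{"fn": "drive_tool", "kwargs": {"moves": [[[0.02,0,0,0,0.004,0,0],[0.021,0,0.0015,0,0.002,0,0],[0.021,0,0.0015,0,0,0,0],[0.021,0,0.0015,0,0,0,0],[0.021,0,0.0015,0,0,0,0],[0.021,0,0.0015,0,0,0,0],[0,0,0,0,0,0,0],[0,0,0,0,0,0,0]]], "squeeze": 10}}

```text
time: 17.0
ee_pos: [0.4719, 0.1354, 0.1492]
eef_rot: [-0.015, 1.0, -0.0, -0.002]
ft_force: [0.7, 0.2, 0.8]
width: 0.0266
grip_force: 0.0
```

Call:
{"fn": "drive_tool", "kwargs": {"moves": [[[0,0,0.02,0,0,0,0],[0,0,0.02,0,0,0,0],[0,0,0.02,0,0,0,0],[0,0,0.02,0,0,0,0],[0,0,0,0,0,0,0],[0,0,0,0,0,0,0]]]}}

```text
time: 17.6
ee_pos: [0.4719, 0.1364, 0.0696]
eef_rot: [-0.015, 1.0, 0.0, -0.002]
ft_force: [0.3, 0.2, 0.2]
width: 0.0004
grip_force: 0.0
```

```bash
python3 - <<'E'
from k import *
s=r.read_state(); print(s['ee_pos'],s['width'],s['ft_force'],err(arc(-.75)))
E
```

```text
[0.47193853 0.13637173 0.06963625] 0.000397553027683315 [0.28907117 0.23486124 0.1683237 ] (array([-0.0089, -0.0002,  0.001 ]), array([ 0.001 , -0.0047,  0.0003]))
```

Call:
{"fn": "drive_tool", "kwargs": {"moves": [[[-0.009,0,0.001,0,-0.004,0,0],[-0.0047,0,-0.003,0,0,0,0],[-0.005,0,-0.003,0,0,0,0],[-0.0055,0,-0.0025,0,0,0,0],[-0.0055,0,-0.002,0,0,0,0],[-0.006,0,-0.0015,0,0,0,0],[-0.006,0,-0.001,0,0,0,0],[-0.006,0,-0.0005,0,0,0,0],[-0.0065,0,0,0,0,0,0],[0,0,0,0,0,0,0]]]}}

```text
time: 18.6
ee_pos: [0.5267, 0.1376, 0.0818]
eef_rot: [-0.015, 1.0, 0.0, 0.0]
ft_force: [-0.1, 1.3, 0.2]
width: 0.0004
grip_force: 0.0
```

```bash
python3 - <<'E'
from k import *
s=r.read_state(); print(s['ee_pos'],s['width'],s['ft_force'],err(arc(.05)))
E
```

```text
[0.52671423 0.13759507 0.08183893] 0.0004198288153875822 [-0.10908206  1.27257701  0.17279418] (array([ 0.0002,  0.0002, -0.0003]), array([ 0.0006,  0.0004, -0.0004]))
```

Call:
{"fn": "drive_tool", "kwargs": {"moves": [[[-0.005,0,0,0,0,0,0],[-0.005,0,0.0005,0,0,0,0],[-0.005,0,0.001,0,0,0,0],[-0.0047,0,0.0015,0,0,0,0],[-0.0045,0,0.002,0,0,0,0],[-0.0043,0,0.0025,0,0,0,0],[-0.004,0,0.003,0,0,0,0],[-0.004,0,0.003,0,0,0,0],[0,0,0,0,0,0,0]]]}}

```text
time: 19.5
ee_pos: [0.5627, 0.1386, 0.068]
eef_rot: [-0.015, 1.0, 0.0, -0.0]
ft_force: [-0.5, -0.1, 0.6]
width: 0.0004
grip_force: 0.0
```

```bash
python3 - <<'E'
from k import *
s=r.read_state(); print(s['ft_force'],err(arc(.85)))
r.camera('top'); r.camera('scene')
for c in('top','scene'): print([(np.round(d['at']),round(d['conf'],2)) for d in r.place_of(c,'keeper_grip')[:2]])
p,q=now(); rows([arc(f) for f in np.arange(.85,1.58,.1)],0)
E
```

```text
[-0.46470363 -0.11397132  0.63247352] (array([-0.0003,  0.0003, -0.0004]), array([ 0.0002, -0.0001, -0.0002]))
[(array([334., 203.]), 0.74), (array([416., 161.]), 0.32)]
[(array([304., 176.]), 0.65), (array([322., 177.]), 0.53)]
[[-0.0006,0.0001,0.0002,0,0.0003,0.0001,0],[-0.0034,0,0.0036,0,0,0,0],[-0.0031,0,0.004,0,0,0,0],[-0.0026,0,0.0042,0,0,0,0],[-0.0022,0,0.0045,0,0,0,0],[-0.0017,0,0.0047,0,0,0,0],[-0.0013,0,0.0049,0,0,0,0],[-0.0007,0,0.0049,0,0,0,0]]
max 0.0049 0.0003 n 8
```

Call:
{"fn": "drive_tool", "kwargs": {"moves": [[[-0.004,0,0.0035,0,0,0,0],[-0.003,0,0.004,0,0,0,0],[-0.0027,0,0.0042,0,0,0,0],[-0.0022,0,0.0045,0,0,0,0],[-0.0018,0,0.0047,0,0,0,0],[-0.0013,0,0.005,0,0,0,0],[-0.0007,0,0.005,0,0,0,0],[0,0,0.001,0,0,0,0],[0,0,0,0,0,0,0],[0,0,0,0,0,0,0]]]}}

```text
time: 20.7
ee_pos: [0.5782, 0.1392, 0.0366]
eef_rot: [-0.015, 1.0, 0.0, 0.0]
ft_force: [1.5, -0.1, 2.0]
width: 0.0007
grip_force: 0.7
```

Slight contact with the bar near level. A touch more, then rise and look.

Call:
{"fn": "drive_tool", "kwargs": {"moves": [[[0,0,0.0005,0,0,0,0],[0,0,0.0005,0,0,0,0],[0,0,0,0,0,0,0],[0,0,-0.02,0,0,0,0],[0,0,-0.03,0,0,0,0],[0,0,-0.04,0,0,0,0],[0,0,-0.04,0,0,0,0],[0,0,0,0,0,0,0]]]}}

```text
time: 21.5
ee_pos: [0.58, 0.1404, 0.1707]
eef_rot: [-0.015, 1.0, 0.001, 0.004]
ft_force: [0.1, 0.3, -0.5]
width: 0.0006
grip_force: 0.0
```

```bash
python3 - <<'E'
from h import *
s=r.read_state(); print(s['ee_pos'],s['ft_force'])
a=r.camera('wrist'); b=r.camera('scene')
a=cv2.resize(a[90:310,240:400],None,fx=2.5,fy=2.5); b=cv2.resize(b[150:250,270:370],(550,550),interpolation=cv2.INTER_CUBIC)[:,:390]
cv2.imwrite('pics/fin.png',np.hstack([a,b])[:,:,::-1])
E
```

```text
[0.58000402 0.14039903 0.17067395] [ 0.14111307  0.31212346 -0.54400472]
```

View pics/fin.png

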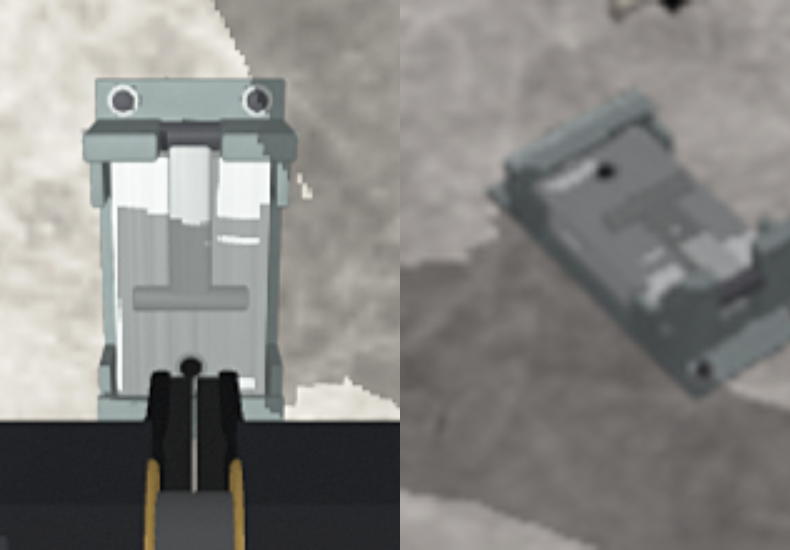

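The keeper lies level over the flat pile: crossbar at crop (190,297) on the left, resting across the plates on the right. The arm is clear, so I'm handing it in.

```bash
python3 -c "
from bench import r
print(r.close_job())"
```

```text
the job is handed in; nothing more can be done
None
```

The three plates look flat in the pocket under the lip with the keeper swung level over them, the arm is clear, and the job is handed in (about 22 s on the robot clock, no verdict shown).

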